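# Walk the dry bath round into its bay

## Task

The tube-warming dry bath on the steel tray has been left turned out of its bay with samples in it. Pushing it only with the fingers, gently, and without lifting or tipping it, walk it round by its corners until its back is flush along the tray's raised back rail, it stands between the two blue tape marks and its control panel faces the robot. Have it roughly square before it reaches the rail, do not touch the hot block and tubes in its top, and leave the tip box, the tube rack and the brown jar where they are.

Things in the scene. Friction and masses are not known exactly. Their poses are not given: they have to be found in the camera images.
- dry_bath: White tube heater, 130 mm deep (x), 110 wide (y), 70 high, about 0.8 kg, smooth slippery case on rubber feet (x +-45, y +-37). Origin: centre of underside; x runs from panel (front) to back, z up. Upright faces: front x -65, back x +65, sides y +-55 mm. Slides at 3 to 8 N; a push near a corner turns it roughly 7 rad per metre. Starts 37 to 75 degrees anticlockwise from square, clear of the rail.
- hot_block: The aluminium heating block let into the dry bath's top, fixed to it, with coloured tube caps; 74 x 78 mm, centred 19 mm behind the middle of the dry bath, standing up to 82 mm above the dry bath's underside. Same origin height and axes as the dry bath. Hot: not to be touched.
- panel (a point): Middle of the dry bath's front face, at (-65, 0, 28) mm in its frame. The front is upright from 6 to 48 mm above the underside; above that the dark control panel slopes back. The sides and back are upright from 6 to 70 mm.
- back_left (a point): The dry bath's back upright edge on its own +y side, 28 mm up: at (65, 55, 28) mm in its frame.
- back_right (a point): The dry bath's back upright edge on its own -y side, 28 mm up: at (65, -55, 28) mm in its frame.
- tray: Fixed steel tray, 350 deep, 660 mm wide, floor 3 mm thick, 10 mm lips. Origin: on the bench under the foot of the rail's front face, midway between two blue tape marks; x points away from the robot, square to the rail, y along it. Floor from x -350 to 0. Tapes lie along x, -153 to -3, 19 mm wide, inner edges at y +-75. Home: dry bath centred at x -65, y 0, its axes parallel to the tray's.
- rail: The tray's raised back rail (the fence), 40 mm high, 15 mm thick, fixed; same origin and axes as the tray, its front face is the plane x = 0 of the tray.
- bay (a point): Point on the tray floor at the foot of the rail, midway between the tape marks.
- tip_box: Blue pipette tip box with a pale lid, 122 x 84 x 60 mm, loose, at one side of the bay. Origin: centre of its underside.
- tube_rack: Orange tube rack with capped tubes, 120 x 76 x 48 mm, loose, at the other side of the bay. Origin: centre of its underside.
- reagent_jar: Brown jar with a blue cap, 48 mm across, 75 mm high, loose, near the tray's front left (+y) corner. Origin: centre of its underside.

How it is judged:
On the way:
1. the dry bath has been turned to within 20 degrees of square to the rail (angle between the x axis of dry_bath and the x axis of tray, either way round below 0.35 rad), for 0.2 s.
At the end, for the whole second after the job is handed in: Both back edges within 5 mm of the rail (square within 0.06 rad), the back between the inner edges of the tape marks (centre within 20 mm of mid-bay), panel facing the robot, level on its feet and at rest; tip box, rack and jar within 12 mm of where they were (x of each of back_left, back_right in the frame of tray above -0.005 m and y of back_left in the frame of tray below 0.075 m and y of back_right in the frame of tray above -0.075 m and angle between the x axis of dry_bath and the x axis of tray, either way round below 0.06 rad and x of dry_bath in the frame of tray below -0.055 m and angle between dry_bath's own z axis and vertical below 0.04 rad and z of dry_bath in the frame of tray below 0.007 m and linear speed of dry_bath below 0.01 m/s and distance of each of tip_box, tube_rack, reagent_jar from where it was at the start of the episode below 0.012 m); the robot touches nothing.
It fails at once if the dry bath is lifted (more than 8 mm off the tray) or tipped (more than 0.12 rad) (z of dry_bath in the frame of tray above 0.011 m or angle between dry_bath's own z axis and vertical above 0.12 rad).
It fails at once if the dry bath is jolted (faster than 0.3 m/s) (linear speed of dry_bath above 0.3 m/s).
It fails at once if a corner of the dry bath is run against the rail while it is more than 20 degrees out of square (contact force between dry_bath and rail above 1 N and angle between the x axis of dry_bath and the x axis of tray, either way round above 0.35 rad).
It fails at once if the robot touches the hot block or its tubes, or anything but the fingers touches the dry bath (contact force between the fingers and hot_block above 0.3 N or contact force between the arm and dry_bath above 0.3 N).
It fails at once if the tip box, the tube rack or the jar is moved more than 12 mm (distance of any of tip_box, tube_rack, reagent_jar from where it was at the start of the episode above 0.012 m).
It also fails if it takes over 72 s, if anything falls off the work surface, if the arm or the gripper's body presses on something with over 40 N, if the wrist force passes 120 N, or if a joint passes its speed limit or range.

## Robot

A 6-joint arm with a two-finger parallel gripper is mounted at the origin on the work surface. World frame = base frame: x ahead of the robot, y to its left, z up, the work surface at z = 0. Lengths are in m, angles in rad, forces in N, time in s.
With the tool pointing down it reaches from about 0.25 to 0.775 m from the base axis. Payload 4 kg.
Tool frame: the origin (TCP) lies where the fingers leave the gripper's body, on its centre line; the fingertips stand env.finger_overhang ahead of it and the grasp point (between the pads) lies 78 mm ahead of it (env.finger_overhang is the distance from the TCP to the fingertips, in m); z points along the fingers, y is the direction in which the jaws open and shut (so a half turn about z gives the same grasp; the last joint's range is limited). The gripper opens to 94 mm and grips with 3 to 60 N. Pads are 16 mm wide; open, the fingers measure 119 mm over their backs; the gripper's body (75 mm by 177 mm) begins 78 mm behind the grasp point.
Start: joints at [1.23, 0.087, 1.371, -0, 1.684, -0.103], TCP at [0.13, 0.535, 0.303] pointing down, gripper open.
Joint ranges: [-3.1, 3.1], [-0.76, 2.03], [0.27, 2.55], [-1.08, 4.22], [0.17, 2.65], [-2.57, 2.57]. Speed limits (rad/s): [2.79, 2.79, 3.14, 3.14, 3.14, 3.14].

## Interface

Orientations are given as a unit quaternion [w, x, y, z].
In Python, from plant import env, imaging, ticket gives the robot as it stands.
- The arm moves only by the tool drive_tool, never from a script. Its argument "rows" is a list that holds one entry, the list of rows, each a list of 5 numbers: the shift along the tool's x, y, z in m, then the turn about the tool's z in degrees, then the finger opening in m, from 0 to 0.094. In form: [[[x, y, z, twist, hand], ...]]. A call has 1 to 20 rows; each row shifts and turns the commanded pose from where the row before left it, along the tool's axes as they then stand; what a row does not reach is not made up. A row lasts 1/12 s, in which the tool goes at most 41.7 mm and 7.16 degrees, less where a joint would pass 70% of its speed; a pose out of reach is approached as far as the arm can. A call is refused whole if a number of a shift passes 0.0417 or a number of a turn 7.16, either way. A call with a gripper value outside its range is refused whole. The fingers move at their own pace and stop on an object; "force" is the grip in N (left out, the last holds). Time passes only in rows, so rows that do not move let the fingers close. It gives the time, the measured TCP pose, the force and the opening at its end, in the units of the state.
- env.state(): the state, without advancing time (a new reading comes with each control period).
- imaging.read_camera(name): name is "side" or "top" or "wrist"; returns a dict with "image" (384x512x3 uint8, red, green, blue), "K" (3x3 intrinsics, pixels), "D" ([k1, k2, p1, p2, k3] as OpenCV has them; the pictures are not rectified), "pose" (4x4, takes a point from camera to world coordinates). Camera axes: x right, y up, looking along -z (the intrinsics and any distortion apply to the point x, -y, -z); pixel columns grow to the right and rows downward; lengths in m; the calibration is good to about 2 mm. A picture is of the moment at which its call begins. There is no depth.
- ticket.hand_in(): hands the job in, once; it reports no verdict.
The state is a dict: "time_s": time; "joint_positions": joint angles; "qvel": joint speeds; "joint_efforts": joint torques, N m; "tool_pos": TCP position; "tool_rot": TCP orientation; "wrist_force": force on the tool from outside, world axes, zero at the start; "moment": the same for the moment, N m; "width": finger opening in m.
Only numpy, scipy, OpenCV 4.12 (cv2) and the standard library are available. Lean on these libraries where they do the work, as an engineer would, in place of code of your own. Each camera call takes 0.05 s, during which the arm holds its last target.

## Working session

There is one attempt and no reset: what is moved stays moved. The work goes in short steps, Python scripts to look and compute and a tool call to move; the robot and the scene stay as the last step left them, time stands still between calls to the robot, and variables do not carry over. Pictures are saved under pics/ and viewed, and the job is handed in when it is done.

Besides the shell and the picture viewer there is one more tool, called as name(argument=value, ...) on one line, values as JSON. drive_tool: Moves the arm, as the interface text tells. Its arguments: {"type":"object","properties":{"rows":{"type":"array"},"force":{"type":"number"}},"required":["rows"]}

```bash
ls; mkdir -p pics
python3 - <<'E'
from plant import env, imaging, ticket
import cv2
print(env.state()); print(env.finger_overhang)
for n in ["side","top","wrist"]:
    r=imaging.read_camera(n); cv2.imwrite(f"pics/{n}0.png",cv2.resize(r["image"][:,:,::-1],None,fx=1.5,fy=1.5,interpolation=cv2.INTER_CUBIC)); print(n,r["K"],r["D"],r["pose"])
    import numpy as np; np.savez(f"{n}0.npz",**{k:np.array(v) for k,v in r.items()})
E
```

```text
pics
{'time_s': 0.0, 'joint_positions': array([ 1.22989900e+00,  8.79377719e-02,  1.37226240e+00, -2.01665231e-05,
        1.68360442e+00, -1.03101815e-01]), 'qvel': array([ 8.82088348e-04, -2.91659658e-03, -6.40474104e-04,  1.00138659e-03,
        1.22877387e-03, -2.44795952e-05]), 'joint_efforts': array([-5.42828420e-04, -3.40191400e+01, -3.02423823e+01,  7.15918676e-02,
        3.29959381e-02, -1.83839966e-04]), 'tool_pos': array([0.12945281, 0.5341932 , 0.30150924]), 'tool_rot': array([-2.33738904e-04,  1.18618863e-01,  9.92939244e-01, -1.08103625e-03]), 'wrist_force': array([0.62047248, 0.5249523 , 0.65773798]), 'moment': array([ 0.07211598,  0.0372724 , -0.06177999]), 'width': 0.09448631829256918}
0.0972
side [[412.60579865   0.         252.87767306]
 [  0.         412.60579865 189.82088724]
 [  0.           0.           1.        ]] [-0.03562394  0.          0.          0.          0.        ] [[ 0.96910281  0.15370866 -0.19290772  0.39331047]
 [-0.24660713  0.61953779 -0.74522335 -0.62658136]
 [ 0.00496634  0.76977047  0.63830147  0.62395256]
 [ 0.          0.          0.          1.        ]]
top [[350.21191388   0.         255.50948309]
 [  0.         350.21191388 187.79763186]
 [  0.           0.           1.        ]] [0.00380955 0.         0.         0.         0.        ] [[ 0.02152691  0.98194573 -0.18793398  0.41900421]
 [-0.99971491  0.01919992 -0.01419375  0.0098385 ]
 [-0.01032917  0.18818595  0.9820791   0.93827529]
 [ 0.          0.          0.          1.        ]]
wrist [[295.16254106   0.         257.51159621]
 [  0.         295.16254106 190.1478118 ]
 [  0.           0.           1.        ]] [-0.06151262  0.          0.          0.          0.        ] [[ 0.23606777 -0.94082374 -0.2431516   0.05740148]
 [ 0.97173426  0.22800863  0.06119314  0.55282981]
 [-0.0021313  -0.25072447  0.96805614  0.38407877]
 [ 0.          0.          0.          1.        ]]
```

View pics/top0.png

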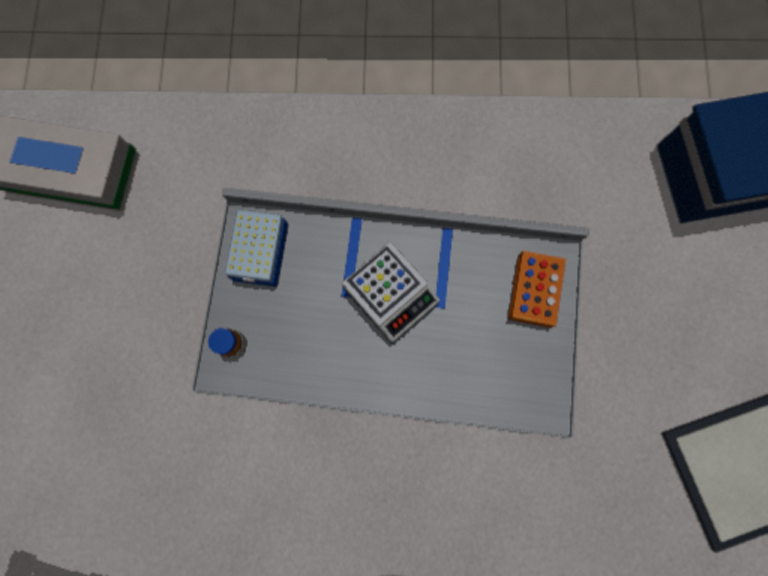

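View pics/side0.png

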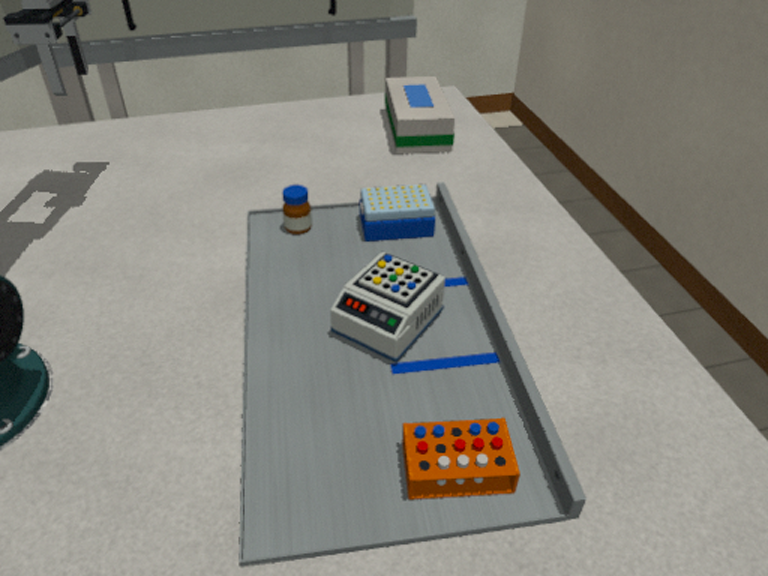

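Run:
```python
import numpy as np,cv2
t=np.load("top0.npz")["image"][:,:,::-1]; s=np.load("side0.npz")["image"][:,:,::-1]
c=t[120:295,125:395]; cv2.imwrite("pics/topc.png",cv2.resize(c[:110,80:190],None,fx=7,fy=5.4545 and 7*0.75 if 0 else 7,interpolation=cv2.INTER_CUBIC)[:600])
c=s[160:250,205:340]; cv2.imwrite("pics/sidec.png",cv2.resize(c,None,fx=5.9,fy=5.9,interpolation=cv2.INTER_CUBIC))
```

```text
(no output)
```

View pics/topc.png

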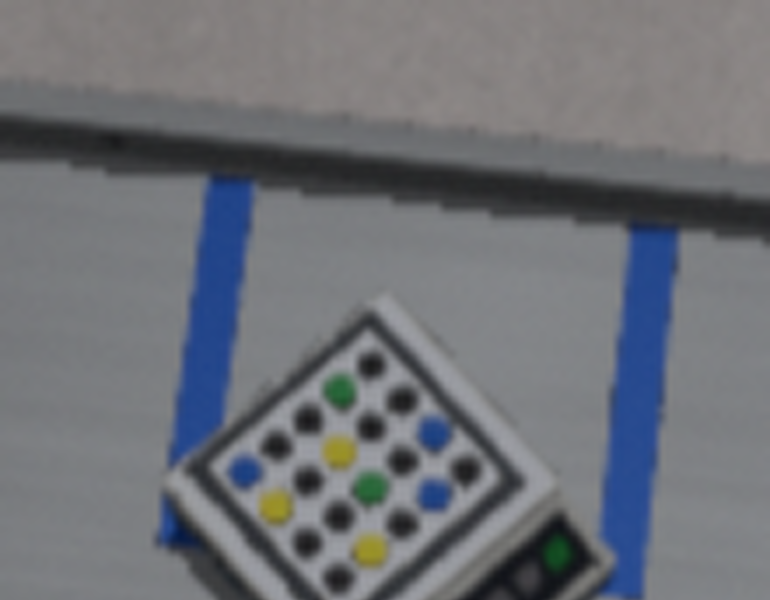

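View pics/sidec.png

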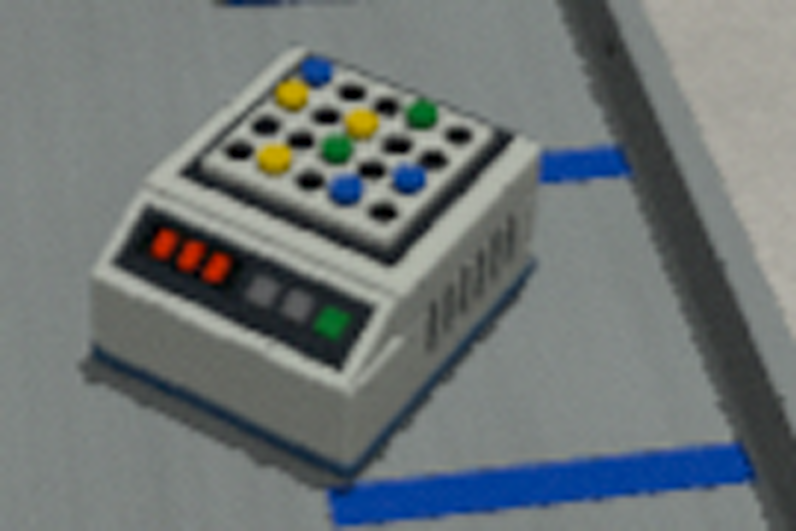

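```bash
cat > h.py <<'E'
import numpy as np,cv2
from scipy.optimize import least_squares
def proj(cam,P):
    P=np.atleast_2d(P); T=np.linalg.inv(cam["pose"]); q=P@T[:3,:3].T+T[:3,3]
    q=q*[1,-1,-1]
    return cv2.projectPoints(q.reshape(-1,1,3),np.zeros(3),np.zeros(3),cam["K"],cam["D"])[0].reshape(-1,2)
def cast(cam,px,z):
    n=cv2.undistortPoints(np.array(px,float).reshape(-1,1,2),cam["K"],cam["D"]).reshape(-1,2)
    d=np.c_[n[:,0],-n[:,1],-np.ones(len(n))]@cam["pose"][:3,:3].T; o=cam["pose"][:3,3]
    return o+d*((z-o[2])/d[:,2])[:,None]
def tf(p,L):
    L=np.atleast_2d(L).astype(float); c,s=np.cos(p[2]),np.sin(p[2])
    return np.c_[p[0]+c*L[:,0]-s*L[:,1],p[1]+s*L[:,0]+c*L[:,1],L[:,2]]
def fit(obs,p0):
    # obs list of (cam,local xyz (world z),px)
    f=lambda p:np.concatenate([(proj(c,tf(p,l))-px).ravel() for c,l,px in obs])
    r=least_squares(f,p0,loss='soft_l1'); return r.x,r.fun.reshape(-1,2)
def inv(p,W):
    c,s=np.cos(p[2]),np.sin(p[2]); d=np.atleast_2d(W)[:,:2]-p[:2]
    return np.c_[c*d[:,0]+s*d[:,1],-s*d[:,0]+c*d[:,1]]
E
cat > m0.py <<'E'
from h import *
t=dict(np.load("top0.npz"));s=dict(np.load("side0.npz"))
ct=lambda x,y:np.array([x/7+205,y/7+120]); cs=lambda x,y:np.array([x/5.9+205,y/5.9+160]); fu=lambda x,y:np.array([x,y])/1.5
z=.003
obs=[(t,[-.003,.075,z],ct(253,182)),(t,[-.003,.094,z],ct(208,179)),(t,[-.003,-.075,z],ct(630,228)),(t,[-.003,-.094,z],ct(678,230)),
(t,[-.153,-.075,z],fu(437,307)),(t,[-.35,.33,.01],fu(194,391)),(t,[-.35,-.33,.01],fu(570,436)),
(s,[-.003,-.075,z],cs(740,447)),(s,[-.003,-.094,z],cs(752,478)),(s,[-.153,-.075,z],cs(330,490)),(s,[-.153,-.094,z],cs(335,523)),(s,[-.35,-.33,.01],fu(241,563)),(s,[-.35,.33,.01],fu(249,211))]
p,r=fit(obs,[.6,0,0]); print("tray",p,np.degrees(p[2])); print(r.round(1))
np.save("tray.npy",p)
o=.003; H=.07+o
obs=[(t,[.065,.055,H],ct(168,478)),(t,[.065,-.055,H],ct(385,293)),(t,[-.065,.055,.048+o],fu(393,341)),(t,[-.065,-.055,.048+o],fu(438,298)),
(s,[.065,-.055,H],cs(538,148)),(s,[-.065,.055,.048+o],cs(93,270)),(s,[-.065,-.055,.048+o],cs(345,388)),(s,[-.065,-.055,.006+o],cs(348,465)),(s,[.065,.055,H],cs(302,48))]
b,r=fit(obs,[.45,0,.8]); print("bath",b,"rel deg",np.degrees(b[2]-p[2]),inv(p,b)); print(r.round(1))
for n,l in dict(bl=[.065,.055],br=[.065,-.055],fl=[-.065,.055],fr=[-.065,-.055]).items(): print(n,tf(b,l+[0])[0,:2],inv(p,tf(b,l+[0])))
for n,a in dict(tip=[(241,209),(287,217),(277,278),(227,275)],rack=[(521,252),(565,256),(555,326),(509,320)],jar=[(222,341)]).items():
    w=cast(t,np.array(a)/1.5,dict(tip=.063,rack=.051,jar=.078)[n]); print(n,w[:,:2].round(3).tolist(), inv(p,w).round(3).tolist())
E
python3 m0.py
```

```text
tray [ 0.71319334 -0.00942537 -0.09634061] -5.519910279304452
[[ 0.2 -0.6]
 [-0.2 -0.9]
 [-0.  -1.2]
 [-0.  -0.8]
 [-1.7 -0. ]
 [-2.   0.2]
 [ 2.1  1.4]
 [ 0.6 -0.9]
 [ 1.2  0.4]
 [-0.8 -0.3]
 [-0.   1. ]
 [-0.6  0.4]
 [-1.7 -0.2]]
bath [0.57175761 0.00991606 0.73051135] rel deg 47.375127652153445 [[-0.14264036  0.00564681]]
[[-2.  -0.6]
 [ 0.  -1.8]
 [-1.4  0.3]
 [ 1.2  0.9]
 [ 1.3 -1. ]
 [-1.   0.4]
 [ 0.9  1.4]
 [-0.1  3.1]
 [-1.6 -1.4]]
bl [0.58347299 0.09425318] [[-0.13909183  0.09071977]]
br [0.65687056 0.01232152] [[-0.05815348  0.01622827]]
fl [0.48664467 0.00751061] [[-0.22712723 -0.00493465]]
fr [ 0.56004223 -0.07442106] [[-0.14618888 -0.07942614]]
tip [[0.711, 0.274], [0.698, 0.193], [0.589, 0.203], [0.593, 0.289]] [[-0.029, 0.282], [-0.035, 0.2], [-0.144, 0.2], [-0.148, 0.286]]
rack [[0.646, -0.215], [0.64, -0.291], [0.518, -0.268], [0.527, -0.191]] [[-0.047, -0.211], [-0.046, -0.287], [-0.169, -0.277], [-0.168, -0.199]]
jar [[0.48, 0.284]] [[-0.261, 0.27]]
```

drive_tool(rows=[[[-0.0233,-0.023,0.005,0,0],[-0.0233,-0.023,0.005,0,0],[-0.0233,-0.023,0.005,0,0],[-0.0233,-0.023,0.005,0,0],[-0.0233,-0.023,0.005,0,0],[-0.0233,-0.023,0.005,0,0],[-0.0233,-0.023,0.005,0,0],[-0.0233,-0.023,0.005,0,0],[-0.0233,-0.023,0.005,0,0],[-0.0233,-0.023,0.005,0,0],[-0.0233,-0.023,0.005,0,0],[-0.0233,-0.023,0.005,0,0],[-0.0233,-0.023,0.005,0,0],[-0.0233,-0.023,0.005,0,0],[-0.0233,-0.023,0.005,0,0],[-0.0233,-0.023,0.005,0,0],[-0.0233,-0.023,0.005,0,0],[-0.0233,-0.023,0.005,0,0],[-0.0233,-0.023,0.005,0,0],[-0.0233,-0.023,0.005,0,0]]], force=10)

```text
time_s: 1.82
tool_pos: [0.4745, -0.0239, 0.2021]
tool_rot: [-0.0, 0.119, 0.993, 0.0]
wrist_force: [-0.4, 0.8, 1.0]
width: 0.0007
```

drive_tool(rows=[[[0,0,0,-7,0],[0,0,0,-7,0],[0,0,0,-7,0],[0,0,0,-7,0],[0,0,0,-7,0],[0,0,0,-7,0],[0,0,0,0,0]]])

```text
time_s: 2.4
tool_pos: [0.4739, -0.0223, 0.2023]
tool_rot: [-0.0, -0.246, 0.969, 0.0]
wrist_force: [0.7, 0.5, 0.4]
width: 0.0004
```

```bash
cat > look.py <<'E'
import sys
from h import *
from plant import env, imaging
tag=sys.argv[1]
for n in sys.argv[2:]:
    r=imaging.read_camera(n); np.savez(f"{n}{tag}.npz",**{k:np.array(v) for k,v in r.items()})
    cv2.imwrite(f"pics/{n}{tag}.png",cv2.resize(r["image"][:,:,::-1],None,fx=1.5,fy=1.5,interpolation=cv2.INTER_CUBIC))
st=env.state(); print(st["time_s"],st["tool_pos"].round(4),st["tool_rot"].round(3),st["wrist_force"].round(2),st["width"])
q=st["tool_rot"]; w,x,y,z=q
print("tool y heading deg",np.degrees(np.arctan2(1-2*x*x-2*z*z,2*(x*y-w*z))))
E
python3 look.py 1 wrist top
```

```text
2.5 [ 0.4739 -0.0223  0.2024] [-0.    -0.244  0.97   0.   ] [-0.45 -0.43  1.06] 0.0007070556933121762
tool y heading deg 118.1949553382269
```

View pics/wrist1.png

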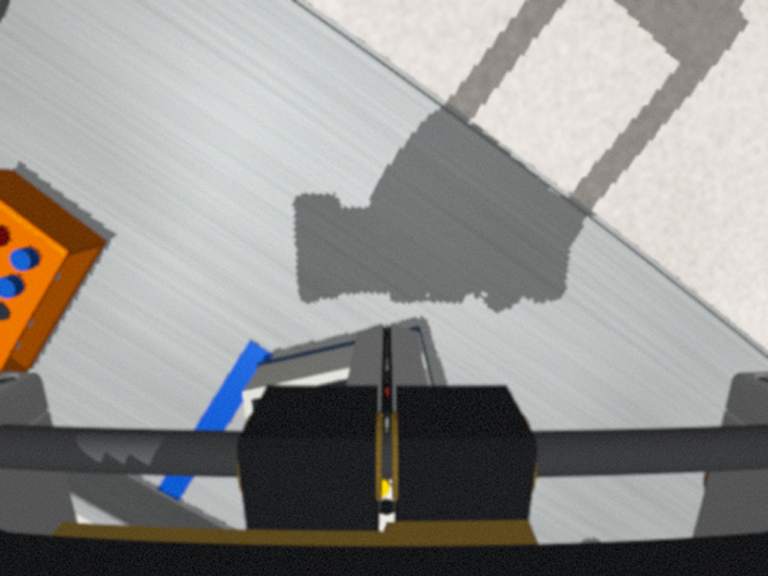

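Run:
```python
from h import *
w=dict(np.load("wrist1.npz")); b=[0.57175761,0.00991606,0.73051135]; p=np.load("tray.npy")
print(proj(w,tf(b,[[-.065,.055,.009],[-.065,-.055,.009],[-.065,.055,.003]]))*1.5)
print(proj(w,tf(p,[[-.153,-.075,.003],[-.153,-.094,.003],[-.35,0,.01],[-.35,.1,.01]]))*1.5)
t=dict(np.load("top1.npz"));c=t["image"][140:250,200:320,::-1];cv2.imwrite("pics/t1c.png",cv2.resize(c,None,fx=5.4,fy=5.4,interpolation=cv2.INTER_CUBIC))
c=w["image"][190:320,100:320,::-1];cv2.imwrite("pics/w1c.png",cv2.resize(c,None,fx=3.6,fy=3.6,interpolation=cv2.INTER_CUBIC))
```

```text
[[413.98825547 325.48042557]
 [255.41763826 360.83245845]
 [413.43859488 322.46205676]]
[[268.2541998  353.03166911]
 [244.31738274 338.50540224]
 [536.05036114 171.3580325 ]
 [654.6495142  261.87538704]]
```

View pics/t1c.png

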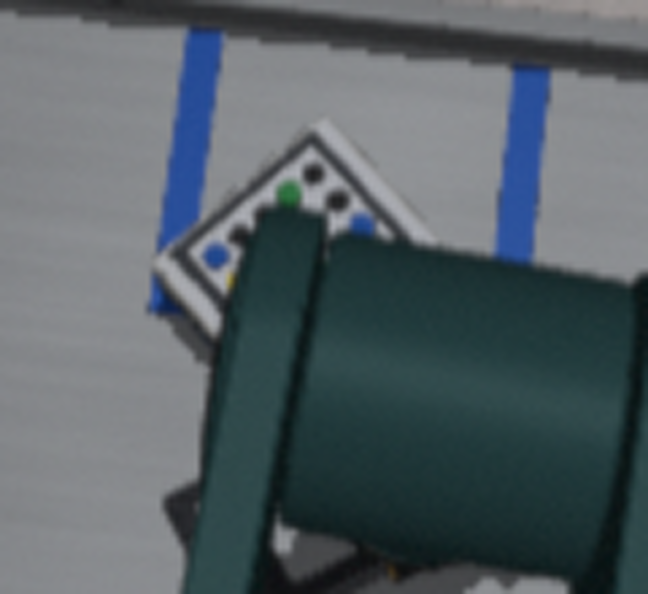

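View pics/w1c.png

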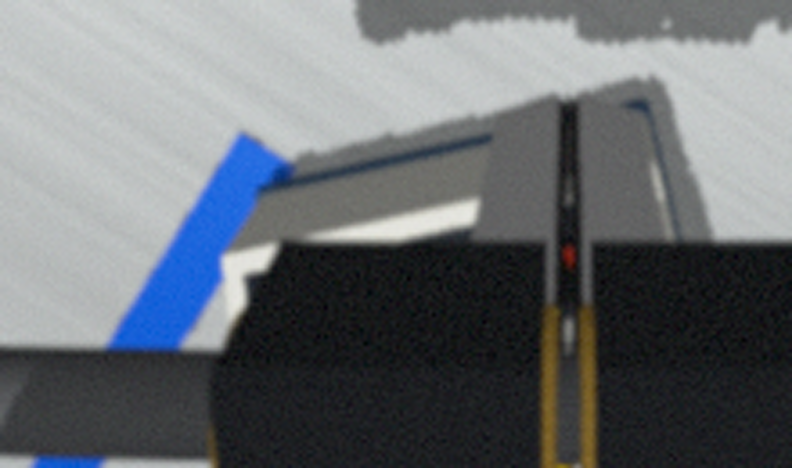

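drive_tool(rows=[[[0,0,0.017,-7,0],[0,0,0.018,-7,0],[0,0,0.018,0,0],[0,0,0.017,0,0],[0,0,0.017,0,0],[0,0,0,0,0],[-0.006,0,0,0,0],[-0.006,0,0,0,0],[-0.003,0,0,0,0],[-0.003,0,0,0,0]]])

```text
time_s: 3.33
tool_pos: [0.4887, -0.0098, 0.1171]
tool_rot: [0.001, -0.361, 0.932, -0.001]
wrist_force: [0.7, -0.3, 0.6]
width: 0.0002
```

drive_tool(rows=[[[-0.003,0,0,0,0],[-0.003,0,0,0,0]]])

```text
time_s: 3.5
tool_pos: [0.4908, -0.0073, 0.1164]
tool_rot: [-0.003, -0.362, 0.932, -0.001]
wrist_force: [-7.5, -4.9, 4.8]
width: 0.0007
```

drive_tool(rows=[[[-0.004,0,0,0,0],[-0.004,0,0,0,0],[-0.004,0,0,0,0],[-0.004,0,0,0,0]]])

```text
time_s: 3.83
tool_pos: [0.5017, 0.0036, 0.116]
tool_rot: [-0.004, -0.361, 0.932, -0.0]
wrist_force: [-8.2, -5.0, 5.7]
width: 0.0005
```

```bash
python3 look.py 2 side top
```

```text
3.9333 [0.5024 0.0041 0.116 ] [-0.003 -0.361  0.932 -0.   ] [-6.21 -3.33  2.91] 0.0004902429885197402
tool y heading deg 132.3755036229025
```

View pics/side2.png

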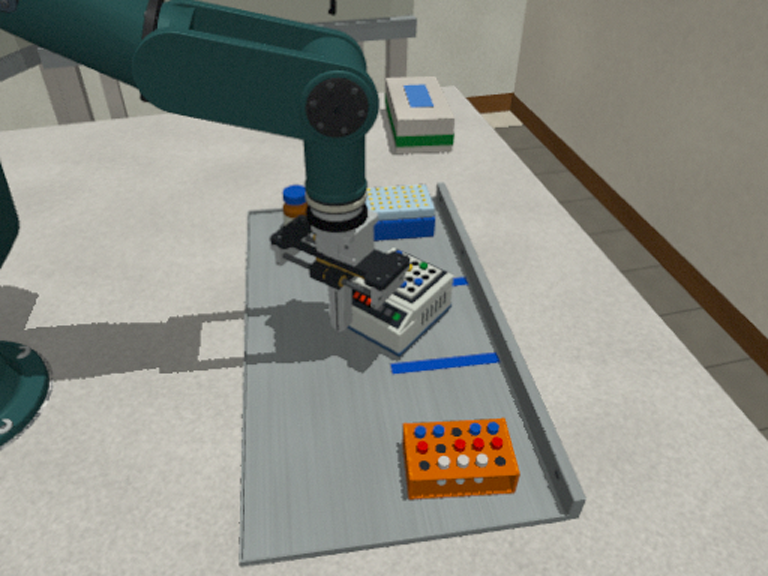

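drive_tool(rows=[[[-0.004,0,0,1,0],[-0.004,0,0,1,0],[-0.004,0,0,2,0],[-0.004,0,0,2,0],[-0.004,0,0,2,0]]])

```text
time_s: 4.35
tool_pos: [0.5168, 0.0168, 0.1157]
tool_rot: [-0.004, -0.295, 0.956, -0.0]
wrist_force: [-7.5, -2.7, 4.3]
width: 0.0006
```

```bash
python3 look.py 3 side top
python3 - <<'E'
from h import *
t=dict(np.load("top3.npz"));c=t["image"][140:250,200:320,::-1];cv2.imwrite("pics/t3c.png",cv2.resize(c,None,fx=5.4,fy=5.4,interpolation=cv2.INTER_CUBIC))
w=dict(np.load("side3.npz"));c=w["image"][150:250,205:340,::-1];cv2.imwrite("pics/s3c.png",cv2.resize(c,None,fx=5.8,fy=5.8,interpolation=cv2.INTER_CUBIC))
E
```

```text
4.45 [0.5176 0.0173 0.1157] [-0.003 -0.295  0.955  0.   ] [-5.61 -1.99  2.82] 0.0005468603019827402
tool y heading deg 124.34086329904575
```

View pics/t3c.png

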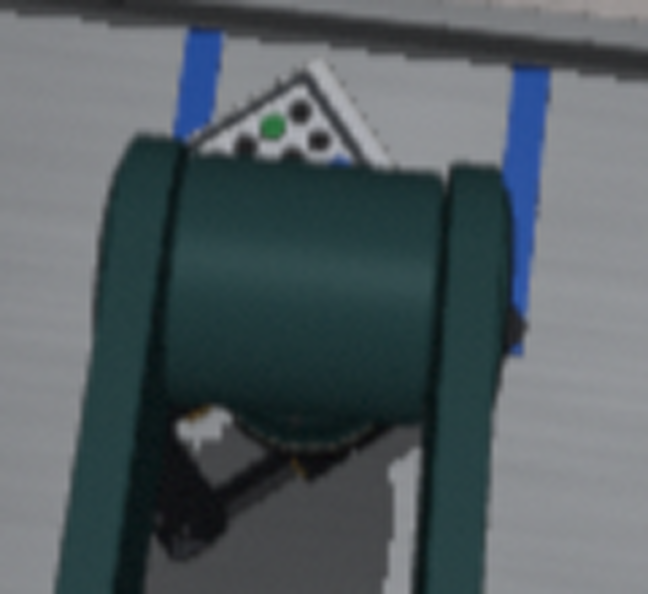

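View pics/s3c.png

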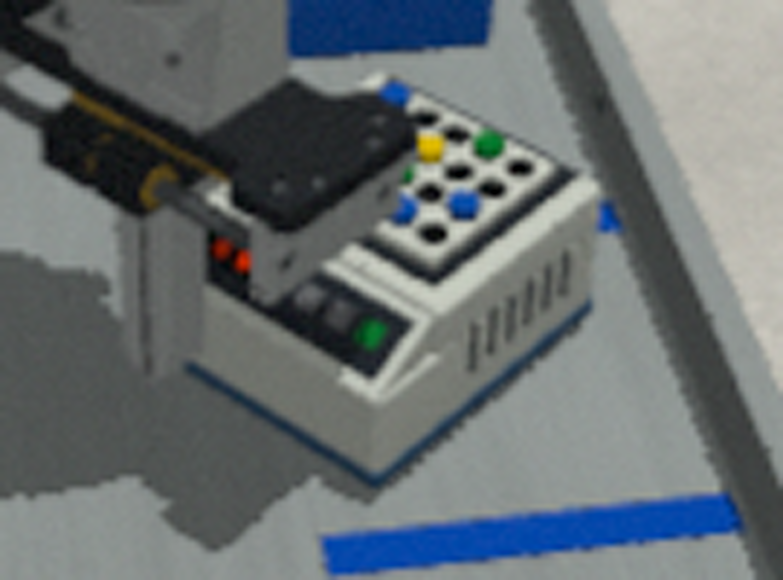

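```bash
cat > fitb.py <<'E'
from h import *
# keypoints
o=.003
KP=dict(bl=[.065,.055,.07+o],br=[.065,-.055,.07+o],flp=[-.065,.055,.048+o],frp=[-.065,-.055,.048+o],flb=[-.065,.055,.006+o],frb=[-.065,-.055,.006+o],brb=[.065,-.055,.006+o],blb=[.065,.055,.006+o],
 hfl=[-.018,.039,.082+o],hfr=[-.018,-.039,.082+o],hbl=[.056,.039,.082+o],hbr=[.056,-.039,.082+o])
def run(obs,p0=[.6,0,.5]):
    p=np.load("tray.npy"); O=[(c,KP[k],np.array(px)) for c,k,px in obs]
    b,r=fit(O,p0); print("bath",b.round(4),"rel deg %.1f"%np.degrees(b[2]-p[2]),"tray xy",inv(p,b[None,:]).round(4))
    print([(k,*x) for (c,k,_),x in zip(obs,r.round(1).tolist())])
    for n in ["bl","br","flb","frb"]: w=tf(b,KP[n])[0]; print(n,w[:2].round(4),inv(p,w).round(4))
    return b
E
python3 - <<'E'
from fitb import *
t=dict(np.load("top3.npz"));s=dict(np.load("side3.npz"))
ct=lambda x,y:(x/5.4+200,y/5.4+140); cs=lambda x,y:(x/5.8+205,y/5.8+150)
run([(t,"br",ct(315,60)),(s,"br",cs(600,183)),(s,"brb",cs(590,305)),(s,"frb",cs(378,478)),(s,"flb",cs(185,365))])
E
```

```text
bath [0.5992 0.0236 0.6269] rel deg 41.4 tray xy [[-0.1166  0.0219]]
[('br', 0.0, -1.3), ('br', 0.3, -0.7), ('brb', -0.5, 0.5), ('frb', 0.5, 2.6), ('flb', -5.8, -1.2)]
bl [0.6196 0.1062] [[-0.1043  0.1061]]
br [0.6841 0.0171] [[-0.0315  0.0236]]
flb [0.5143 0.03  ] [[-0.2018  0.0201]]
frb [ 0.5788 -0.0591] [[-0.129  -0.0624]]
```

Run:
```python
from fitb import *
t=dict(np.load("top3.npz"));s=dict(np.load("side3.npz"))
ct=lambda x,y:(x/5.4+200,y/5.4+140); cs=lambda x,y:(x/5.8+205,y/5.8+150)
run([(t,"br",ct(315,60)),(s,"br",cs(600,183)),(s,"brb",cs(590,305)),(s,"frb",cs(378,478)),(s,"hbr",cs(553,180))])
```

```text
bath [0.5989 0.0247 0.6095] rel deg 40.4 tray xy [[-0.1171  0.023 ]]
[('br', 0.1, -1.1), ('br', 0.2, -0.6), ('brb', -0.7, 0.6), ('frb', -0.5, 2.2), ('hbr', 0.2, -5.6)]
bl [0.6207 0.1071] [[-0.1033  0.107 ]]
br [0.6837 0.0169] [[-0.0319  0.0233]]
flb [0.5141 0.0326] [[-0.2022  0.0227]]
frb [ 0.5771 -0.0576] [[-0.1309 -0.061 ]]
```

drive_tool(rows=[[[0.01,0,0,0,0],[0.02,0,0,0,0],[0,0.025,0,0,0],[0,0.025,0,0,0],[-0.03,0,0,0,0],[-0.03,0,0,0,0],[-0.03,0,0,0,0],[-0.03,0,0,0,0],[-0.03,0,0,0,0],[0,0,0,0,0]]])

```text
time_s: 5.28
tool_pos: [0.5934, 0.129, 0.116]
tool_rot: [0.002, -0.296, 0.955, 0.0]
wrist_force: [-0.6, 0.0, 0.1]
width: 0.0003
```

```bash
python3 look.py 4 side top
python3 - <<'E'
from h import *
t=dict(np.load("top4.npz"));c=t["image"][140:250,200:320,::-1];cv2.imwrite("pics/t4c.png",cv2.resize(c,None,fx=5.4,fy=5.4,interpolation=cv2.INTER_CUBIC))
w=dict(np.load("side4.npz"));c=w["image"][150:250,205:340,::-1];cv2.imwrite("pics/s4c.png",cv2.resize(c,None,fx=5.8,fy=5.8,interpolation=cv2.INTER_CUBIC))
E
```

```text
5.3833 [0.5902 0.1268 0.1156] [-0.    -0.296  0.955 -0.   ] [-1.01  0.18 -0.34] 0.0007575268079681878
tool y heading deg 124.42975181705432
```

View pics/t4c.png

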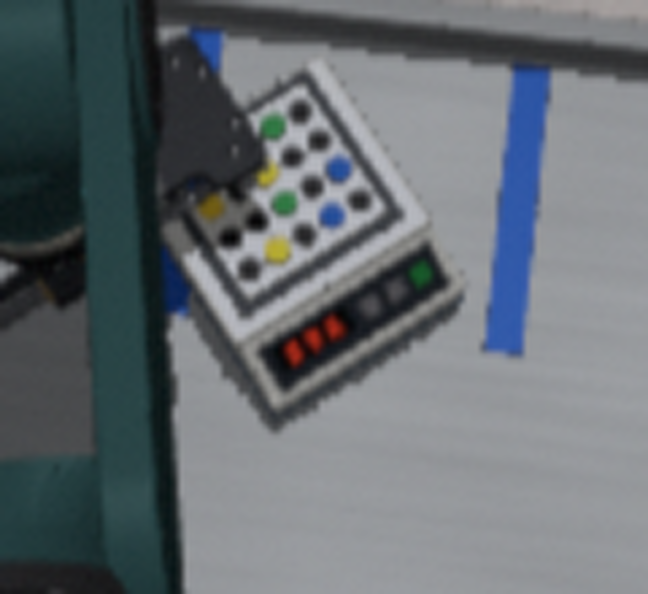

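View pics/s4c.png

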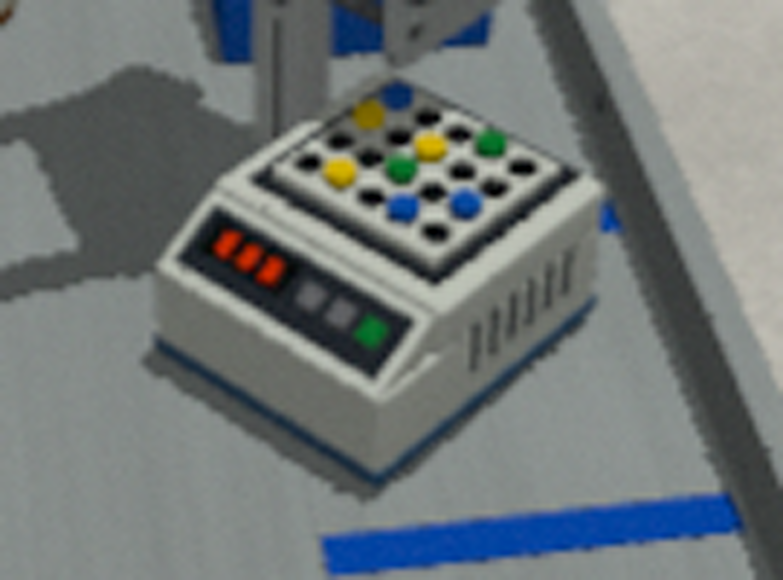

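Run:
```python
from fitb import *
t=dict(np.load("top4.npz"));s=dict(np.load("side4.npz"))
ct=lambda x,y:(x/5.4+200,y/5.4+140); cs=lambda x,y:(x/5.8+205,y/5.8+150)
b=run([(t,"br",ct(315,60)),(t,"frp",ct(462,275)),(t,"flp",ct(272,412)),(s,"br",cs(603,183)),(s,"brb",cs(597,300)),(s,"frb",cs(380,480)),(s,"flb",cs(155,346)),(s,"frp",cs(378,388))])
print(inv(b,[[.5902,.1268]]))
```

```text
bath [0.6013 0.0274 0.6031] rel deg 40.1 tray xy [[-0.1149  0.0259]]
[('br', -0.7, -2.0), ('frp', -0.0, 1.2), ('flp', -0.6, -0.7), ('br', 0.4, -1.4), ('brb', -1.2, 0.7), ('frb', -0.3, 0.8), ('flb', -0.1, 0.1), ('frp', 0.7, 2.0)]
bl [0.6236 0.1096] [[-0.1006  0.1098]]
br [0.686 0.019] [[-0.0298  0.0256]]
flb [0.5165 0.0358] [[-0.2001  0.0261]]
frb [ 0.5789 -0.0548] [[-0.1293 -0.0581]]
[[0.04726961 0.0881542 ]]
```

drive_tool(rows=[[[0,-0.008,0,0,0],[0,-0.006,0,0,0],[0,-0.003,0,0,0],[0,-0.003,0,0,0],[0,-0.004,0,0,0],[0,-0.004,0,1,0],[0,-0.004,0,1,0],[0,-0.004,0,1,0],[0,-0.004,0,1,0],[0,-0.004,0,1,0],[0,-0.004,0,1,0],[0,-0.004,0,1,0]]])

```text
time_s: 6.38
tool_pos: [0.6178, 0.0846, 0.1161]
tool_rot: [0.001, -0.237, 0.972, 0.002]
wrist_force: [-0.5, 5.8, 0.6]
width: 0.0003
```

```bash
cat > crop.py <<'E'
import sys
from h import *
n=sys.argv[1]
t=dict(np.load(f"top{n}.npz"));c=t["image"][140:250,200:320,::-1];a=cv2.resize(c,(480,440),interpolation=cv2.INTER_CUBIC)
w=dict(np.load(f"side{n}.npz"));c=w["image"][150:250,205:340,::-1]
cv2.imwrite(f"pics/t{n}c.png",cv2.resize(t["image"][140:250,200:320,::-1],None,fx=5.4,fy=5.4,interpolation=cv2.INTER_CUBIC))
cv2.imwrite(f"pics/s{n}c.png",cv2.resize(c,None,fx=5.8,fy=5.8,interpolation=cv2.INTER_CUBIC))
E
python3 look.py 5 side top; python3 crop.py 5
```

```text
6.4833 [0.6181 0.0838 0.1161] [ 0.001 -0.237  0.972  0.001] [0.63 5.05 0.49] 0.000472327767642846
tool y heading deg 117.36609514696964
```

View pics/t5c.png

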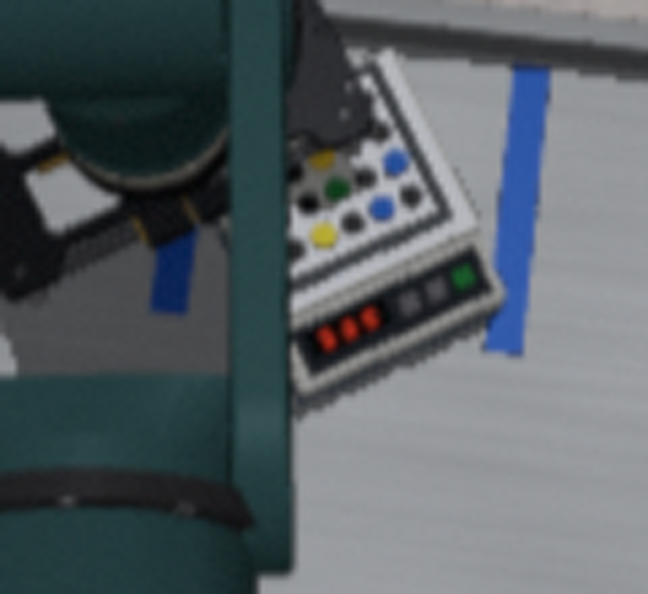

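View pics/s5c.png

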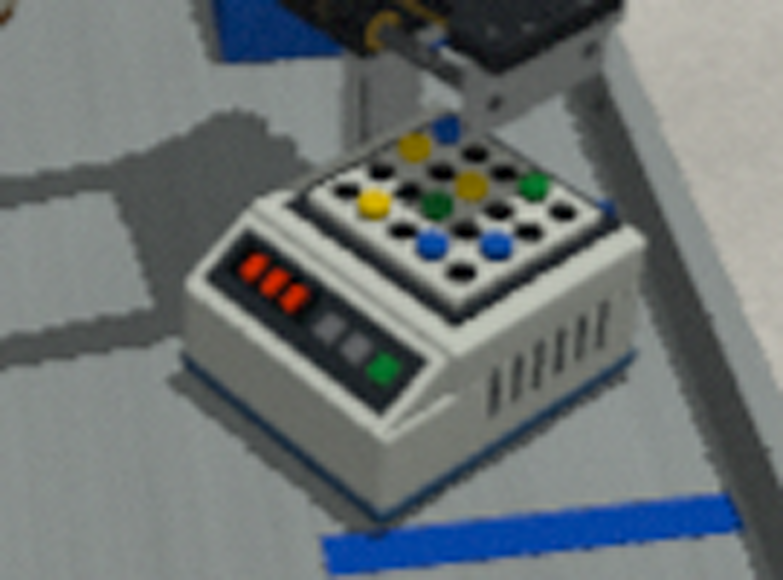

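Run:
```python
from fitb import *
t=dict(np.load("top5.npz"));s=dict(np.load("side5.npz"))
ct=lambda x,y:(x/5.4+200,y/5.4+140); cs=lambda x,y:(x/5.8+205,y/5.8+150)
b=run([(t,"br",ct(388,50)),(t,"frp",ct(503,295)),(s,"br",cs(645,238)),(s,"brb",cs(635,355)),(s,"frb",cs(383,520)),(s,"flb",cs(182,358)),(s,"frp",cs(385,435))])
print(inv(b,[[.6181,.0838]]))
```

```text
bath [0.6079 0.0049 0.4564] rel deg 31.7 tray xy [[-0.1062  0.0041]]
[('br', -0.6, -1.6), ('frp', -0.5, -0.4), ('br', 0.9, -1.2), ('brb', -0.4, 1.1), ('frb', -0.8, 0.6), ('flb', 0.1, 0.5), ('frp', -0.5, 0.5)]
bl [0.642  0.0829] [[-0.0798  0.0851]]
br [ 0.6905 -0.0158] [[-0.022  -0.0085]]
flb [0.5253 0.0256] [[-0.1904  0.0168]]
frb [ 0.5738 -0.0731] [[-0.1326 -0.0768]]
[[0.04393875 0.06631302]]
```

drive_tool(rows=[[[-0.001,-0.004,0,1,0],[-0.001,-0.004,0,1,0],[-0.001,-0.004,0,1,0],[-0.001,-0.004,0,1,0],[-0.001,-0.004,0,1,0],[-0.001,-0.004,0,1,0],[-0.001,-0.004,0,1,0],[0,-0.003,0,1,0],[0,0,0,0,0]]])

```text
time_s: 7.23
tool_pos: [0.6371, 0.0582, 0.116]
tool_rot: [0.001, -0.168, 0.986, 0.001]
wrist_force: [0.4, 4.6, 1.3]
width: 0.0005
```

```bash
python3 look.py 6 side top; python3 crop.py 6
```

```text
7.3333 [0.6371 0.0582 0.116 ] [ 0.001 -0.168  0.986  0.001] [1.47 4.67 1.2 ] 0.0004333735214539283
tool y heading deg 109.39955624206998
```

View pics/t6c.png

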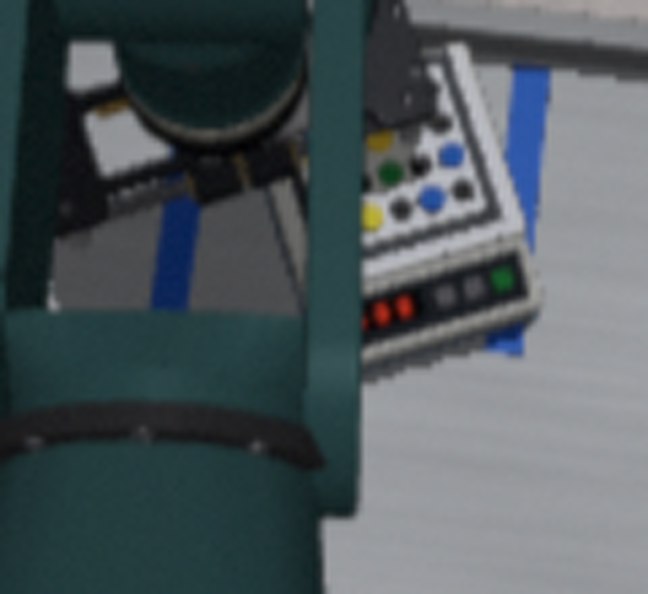

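View pics/s6c.png

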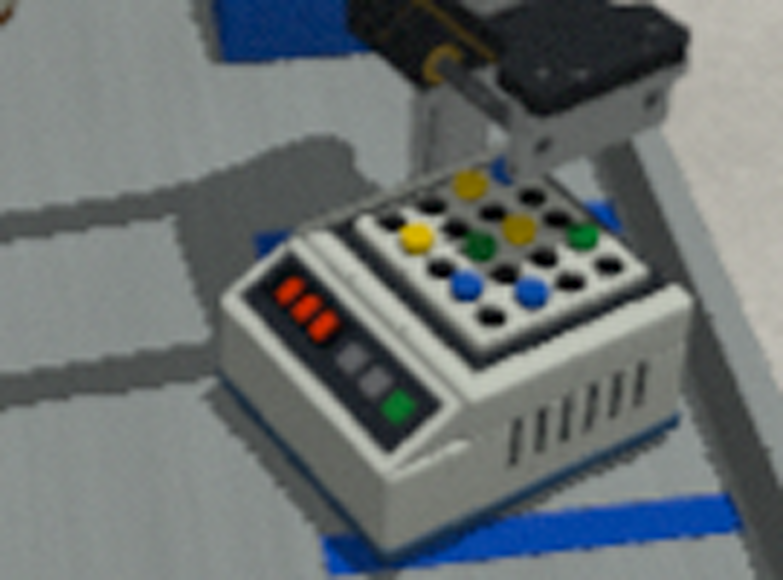

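Run:
```python
from fitb import *
t=dict(np.load("top6.npz"));s=dict(np.load("side6.npz"))
ct=lambda x,y:(x/5.4+200,y/5.4+140); cs=lambda x,y:(x/5.8+205,y/5.8+150)
b=run([(t,"br",ct(462,43)),(t,"frp",ct(543,300)),(s,"br",cs(692,298)),(s,"brb",cs(680,417)),(s,"frb",cs(393,560)),(s,"flb",cs(218,375)),(s,"frp",cs(390,475))])
print(inv(b,[[.6371,.0582]]))
```

```text
bath [ 0.6156 -0.0191  0.3164] rel deg 23.6 tray xy [[-0.0963 -0.0191]]
[('br', -0.5, -1.6), ('frp', -0.7, -0.0), ('br', 0.9, -1.1), ('brb', -0.5, 1.0), ('frb', -1.3, 0.5), ('flb', 0.2, 0.5), ('frp', -0.1, 0.4)]
bl [0.6602 0.0533] [[-0.0588  0.0574]]
br [ 0.6944 -0.0512] [[-0.0147 -0.0434]]
flb [0.5367 0.0129] [[-0.1779  0.0052]]
frb [ 0.5709 -0.0916] [[-0.1337 -0.0955]]
[[0.04454568 0.06680512]]
```

drive_tool(rows=[[[0,0.008,0,0,0],[0,0.02,0,0,0],[0.03,0,0,0,0],[0.03,0,0,0,0],[0.03,0,0,0,0],[0.03,0,0,0,0],[0.03,0,0,0,0],[0,-0.03,0,0,0],[0,-0.032,0,0,0],[0,-0.032,0,0,0],[0,-0.032,0,0,0],[0,-0.032,0,0,0],[0,-0.032,0,0,0],[-0.02,0,0,0,0],[-0.03,0,0,0,0],[0,0,0,0,0]]])

```text
time_s: 8.67
tool_pos: [0.5991, -0.1289, 0.1154]
tool_rot: [0.001, -0.168, 0.986, -0.001]
wrist_force: [-0.5, -0.3, 0.0]
width: 0.0007
```

```bash
python3 look.py 7 side top; python3 crop.py 7
```

```text
8.7667 [ 0.5962 -0.1288  0.1151] [-0.001 -0.169  0.986 -0.   ] [-0.59  0.44  0.01] 0.0004354006171002181
tool y heading deg 109.41863018698436
```

View pics/t7c.png

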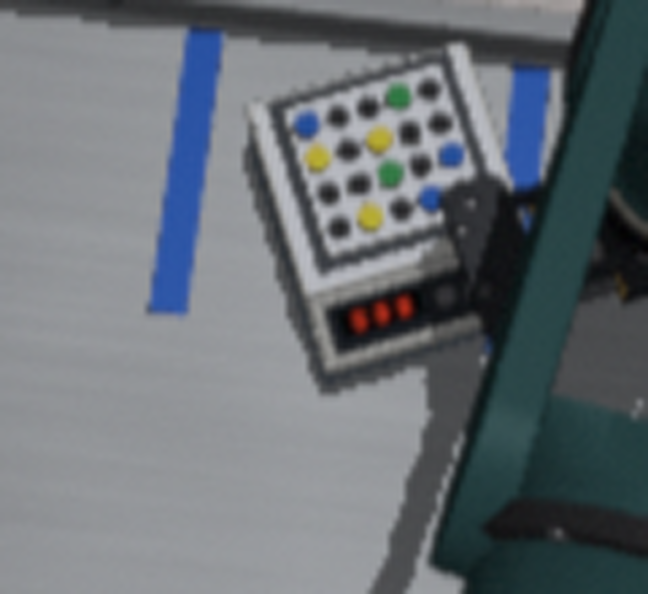

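View pics/side7.png

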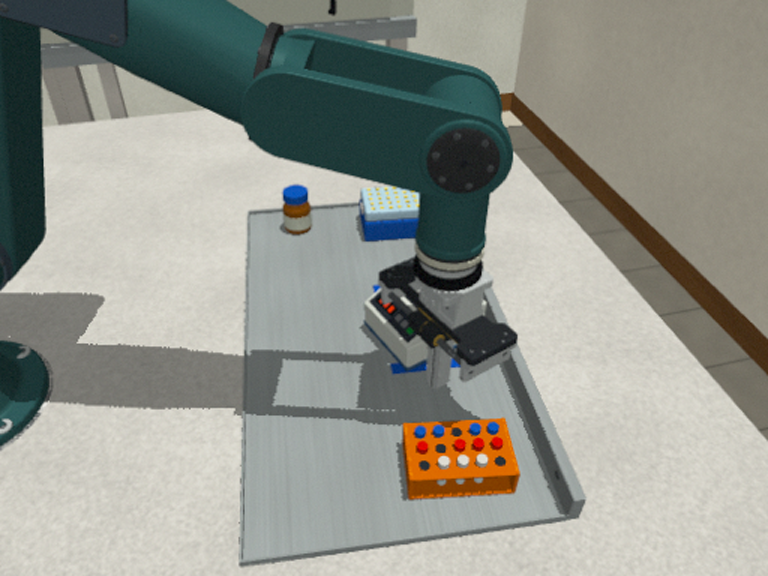

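drive_tool(rows=[[[0,0.012,0,0,0],[0,0.01,0,0,0],[0,0.004,0,0,0],[0,0.003,0,0,0],[0,0.003,0,0,0],[0,0.004,0,1,0],[0,0.004,0,1,0],[0,0.004,0,1,0],[0,0.004,0,1,0],[0,0.004,0,1,0],[0,0.004,0,1,0],[0,0.004,0,1,0],[0,0.004,0,1,0],[0,0.003,0,1,0],[0,0,0,0,0]]])

```text
time_s: 10.02
tool_pos: [0.5758, -0.0653, 0.1158]
tool_rot: [-0.001, -0.09, 0.996, -0.001]
wrist_force: [-0.7, -3.8, -0.0]
width: 0.0008
```

```bash
python3 look.py 8 side top; python3 crop.py 8
```

```text
10.1167 [ 0.576  -0.0653  0.1158] [-0.    -0.09   0.996 -0.   ] [-1.65 -3.63  1.15] 0.00045829404076729973
tool y heading deg 100.35792281487399
```

View pics/t8c.png

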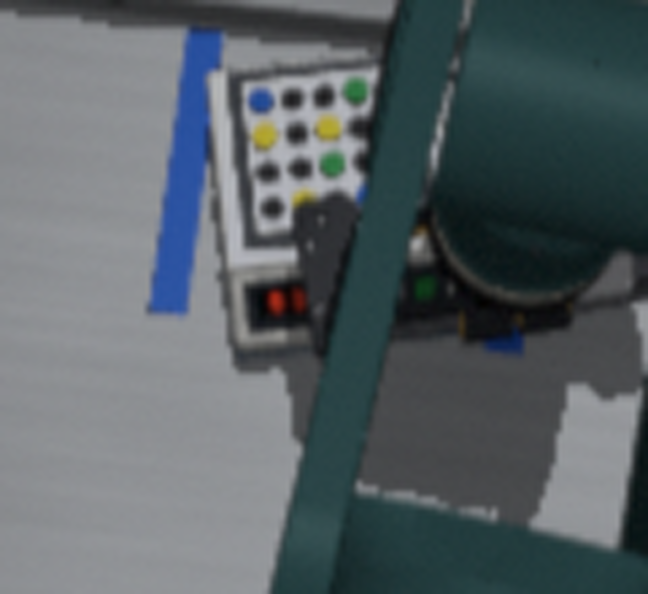

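View pics/s8c.png

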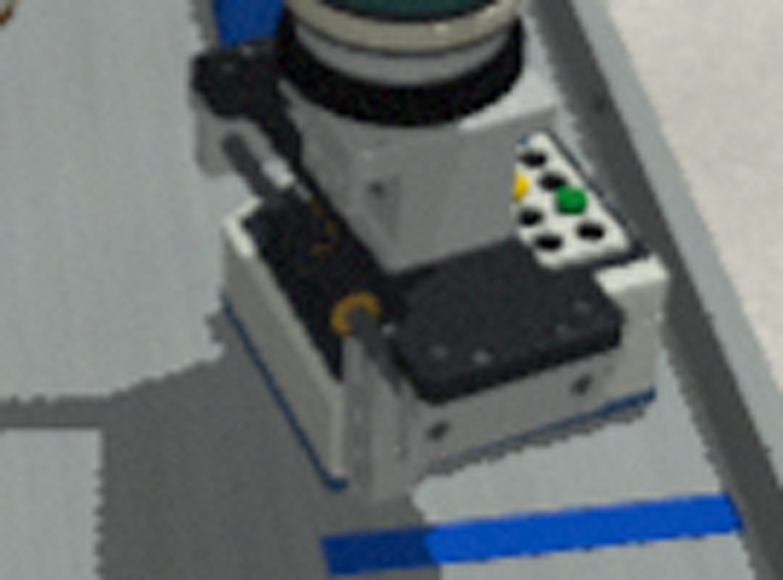

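Run:
```python
from fitb import *
t=dict(np.load("top8.npz"));s=dict(np.load("side8.npz"))
ct=lambda x,y:(x/5.4+200,y/5.4+140); cs=lambda x,y:(x/5.8+205,y/5.8+150)
b=run([(t,"bl",ct(214,73)),(t,"flp",ct(238,347)),(s,"br",cs(665,266)),(s,"brb",cs(655,390)),(s,"flb",cs(222,302))],[.6,0,.1])
print(inv(b,[[.576,-.0653]]))
```

```text
bath [0.6182 0.0078 0.1536] rel deg 14.3 tray xy [[-0.0963  0.008 ]]
[('bl', -2.8, -0.3), ('flp', -0.5, -0.1), ('br', 1.3, 0.2), ('brb', -0.3, 1.4), ('flb', -0.6, 0.8)]
bl [0.674  0.0721] [[-0.0469  0.0774]]
br [ 0.6908 -0.0366] [[-0.0197 -0.0292]]
flb [0.5455 0.0522] [[-0.1728  0.0452]]
frb [ 0.5623 -0.0565] [[-0.1456 -0.0614]]
[[-0.05284467 -0.06579219]]
```

drive_tool(rows=[[[0,-0.01,0,0,0],[0,-0.02,0,0,0],[0.025,0,0,0,0],[0.04,0,0,0,0],[0.04,0,0,0,0],[0,0.04,0,0,0],[0,0.04,0,0,0],[0,0.04,0,0,0],[-0.027,0,0,0,0],[-0.027,0,0,0,0],[0,0,0,5.3,0.05],[0,0,0,5.3,0.05],[0,0,0,5.3,0.05],[0,0,0,0,0.05],[0,0,0,0,0.05]]])

```text
time_s: 11.37
tool_pos: [0.5103, 0.0148, 0.1158]
tool_rot: [0.0, 0.047, 0.999, 0.001]
wrist_force: [-0.3, -0.5, 0.0]
width: 0.0304
```

```bash
python3 look.py 9 side top; python3 crop.py 9
```

```text
11.4667 [0.5101 0.0146 0.1157] [0.    0.047 0.999 0.   ] [0.53 0.03 0.12] 0.03846964057288551
tool y heading deg 84.56621711629839
```

View pics/t9c.png

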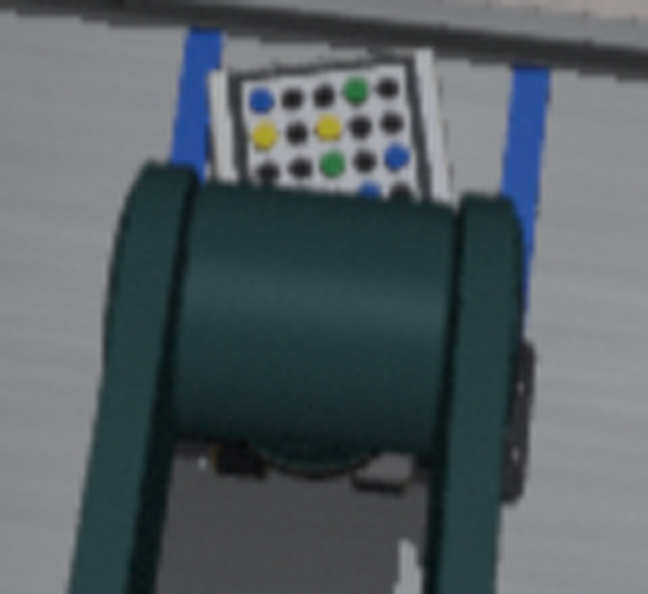

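View pics/s9c.png

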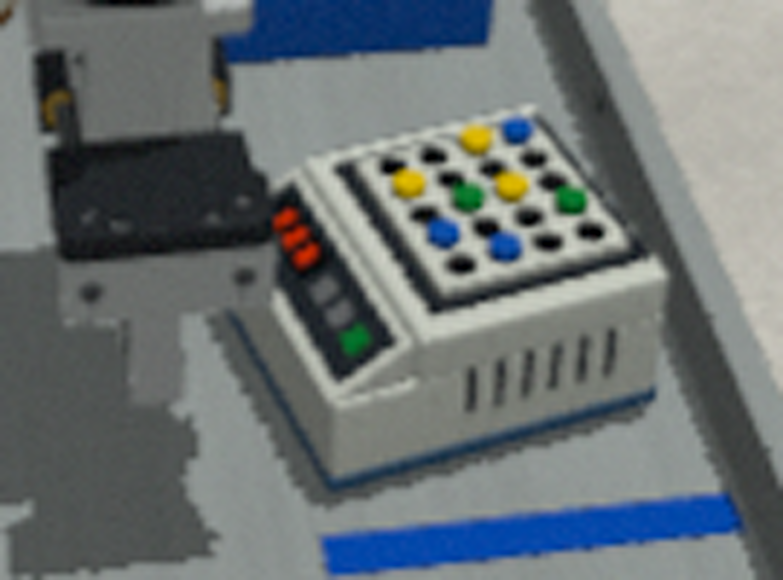

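Run:
```python
from fitb import *
t=dict(np.load("top9.npz"));s=dict(np.load("side9.npz"))
ct=lambda x,y:(x/5.4+200,y/5.4+140); cs=lambda x,y:(x/5.8+205,y/5.8+150)
b=run([(t,"bl",ct(214,73)),(t,"br",ct(430,48)),(s,"br",cs(665,266)),(s,"brb",cs(655,392)),(s,"frb",cs(333,485)),(s,"frp",cs(335,396)),(s,"flb",cs(222,302))],[.6,0,.1])
print(inv(np.load("tray.npy"),[[.5101,.0146]]))
```

```text
bath [0.6188 0.0099 0.1323] rel deg 13.1 tray xy [[-0.0958  0.0101]]
[('bl', -3.1, -1.1), ('br', -0.5, -1.1), ('br', 1.0, 0.1), ('brb', -0.5, 0.9), ('frb', -0.5, 0.9), ('frp', -0.4, 1.5), ('flb', -0.3, -0.3)]
bl [0.676 0.073] [[-0.0449  0.0784]]
br [ 0.6905 -0.0361] [[-0.02   -0.0287]]
flb [0.5471 0.0558] [[-0.1716  0.049 ]]
frb [ 0.5617 -0.0532] [[-0.1466 -0.0582]]
[[-0.20446261  0.00437808]]
```

drive_tool(rows=[[[-0.01,0,0,0,0.05],[-0.01,0,0,0,0.05],[-0.004,0,0,0,0.05],[-0.003,0,0,0,0.05],[-0.003,0,0,0,0.05],[-0.004,0,0,0,0.05],[-0.004,0,0,0,0.05],[-0.004,0,0,0,0.05],[-0.004,0,0,0,0.05],[-0.004,0,0,0,0.05],[0,0,0,0,0.05]]])

```text
time_s: 12.38
tool_pos: [0.5586, 0.0107, 0.1146]
tool_rot: [-0.003, 0.048, 0.999, 0.001]
wrist_force: [-4.7, 3.3, 1.8]
width: 0.0499
```

```bash
python3 look.py 10 side top; python3 crop.py 10
```

```text
12.4833 [0.5586 0.0106 0.1146] [-0.003  0.048  0.999  0.001] [-5.29  2.21  0.19] 0.049879306687238806
tool y heading deg 84.53046945706045
```

View pics/t10c.png

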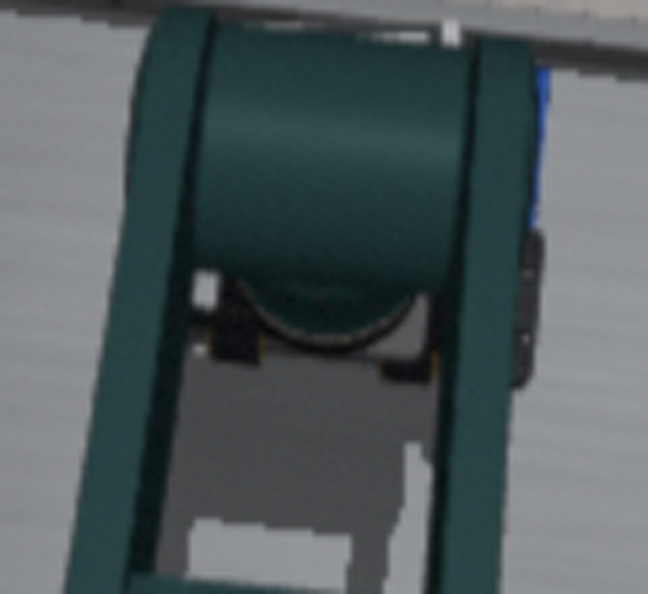

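View pics/s10c.png

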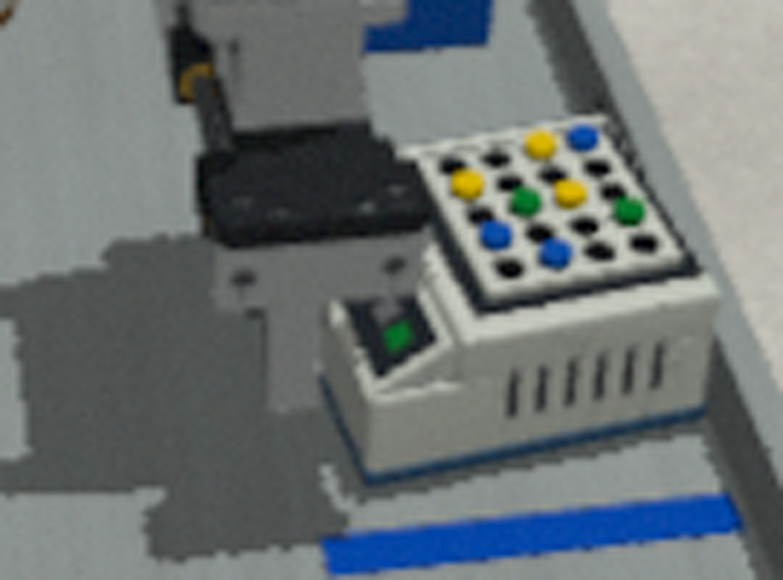

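Run:
```python
from fitb import *
t=dict(np.load("top10.npz"));s=dict(np.load("side10.npz"))
ct=lambda x,y:(x/5.4+200,y/5.4+140); cs=lambda x,y:(x/5.8+205,y/5.8+150)
b=run([(t,"br",ct(458,20)),(s,"br",cs(717,285)),(s,"brb",cs(705,408)),(s,"frb",cs(368,480)),(s,"frp",cs(368,390)),(s,"hfr",cs(488,303))],[.6,0,.1])
print(inv(np.load("tray.npy"),[[.5586,.0106]]))
```

```text
bath [0.6388 0.0042 0.0172] rel deg 6.5 tray xy [[-0.0754  0.0064]]
[('br', -0.4, -1.1), ('br', 1.0, -0.1), ('brb', -0.6, 1.3), ('frb', -0.6, 0.2), ('frp', -0.0, 1.0), ('hfr', -0.2, -5.8)]
bl [0.7028 0.0603] [[-0.017   0.0684]]
br [ 0.7047 -0.0497] [[-0.0046 -0.0409]]
flb [0.5728 0.0581] [[-0.1462  0.0537]]
frb [ 0.5747 -0.0519] [[-0.1337 -0.0556]]
[[-0.15580274  0.00506192]]
```

drive_tool(rows=[[[-0.003,0,0,0,0.05],[-0.003,0,0,0,0.05],[-0.003,0,0,0,0.05],[-0.002,0,0,0,0.05]]])

```text
time_s: 12.82
tool_pos: [0.5672, 0.01, 0.1145]
tool_rot: [-0.006, 0.047, 0.999, 0.001]
wrist_force: [-15.0, 4.7, 8.4]
width: 0.0499
```

drive_tool(rows=[[[-0.002,0,0,0,0.05],[-0.002,0,0,0,0.05]]])

```text
time_s: 12.98
tool_pos: [0.5694, 0.0107, 0.1144]
tool_rot: [-0.009, 0.047, 0.999, 0.002]
wrist_force: [-18.5, 6.9, 9.5]
width: 0.0499
```

drive_tool(rows=[[[-0.0015,0,0,0,0.05],[-0.0015,0,0,0,0.05]]])

```text
time_s: 13.15
tool_pos: [0.5719, 0.0113, 0.114]
tool_rot: [-0.009, 0.047, 0.999, 0.003]
wrist_force: [-17.7, 9.0, 8.0]
width: 0.0505
```

drive_tool(rows=[[[-0.0015,0,0,0,0.05],[-0.0015,0,0,0,0.05]]])

```text
time_s: 13.32
tool_pos: [0.5746, 0.0116, 0.1137]
tool_rot: [-0.01, 0.047, 0.999, 0.004]
wrist_force: [-20.1, 10.6, 10.1]
width: 0.0502
```

```bash
python3 look.py 11 side top; python3 crop.py 11
```

```text
13.4167 [0.5748 0.0117 0.1137] [-0.009  0.046  0.999  0.004] [-18.61  10.53   7.55] 0.04980205313590378
tool y heading deg 84.66756330898505
```

View pics/s11c.png

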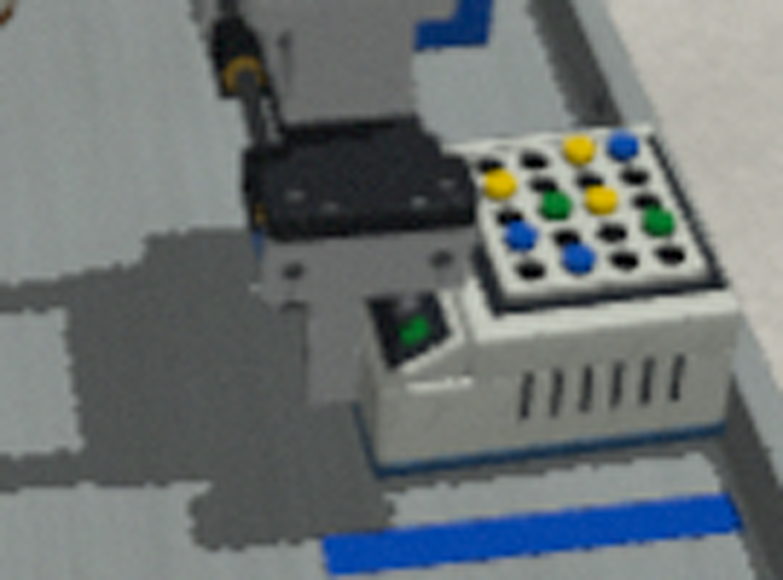

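drive_tool(rows=[[[-0.0015,0,0,0,0.05],[-0.0015,0,0,0,0.05]]])

```text
time_s: 13.58
tool_pos: [0.5764, 0.012, 0.1136]
tool_rot: [-0.012, 0.046, 0.999, 0.004]
wrist_force: [-25.1, 11.0, 12.9]
width: 0.0498
```

drive_tool(rows=[[[-0.0015,0,0,0,0.05],[-0.001,0,0,0,0.05]]])

```text
time_s: 13.75
tool_pos: [0.5768, 0.012, 0.1136]
tool_rot: [-0.015, 0.046, 0.999, 0.004]
wrist_force: [-31.5, 11.9, 17.8]
width: 0.05
```

drive_tool(rows=[[[0.003,0,0,0,0.05],[0.005,0,0,0,0.05],[0.02,0,0,0,0.05],[0.04,0,0,0,0.05],[0.04,0,0,0,0.05],[0.04,0,-0.03,0,0.05],[0.04,0,-0.04,0,0.05],[0.04,0,-0.04,0,0.05],[0,0,-0.04,0,0.05],[0,0,0,0,0.05]]])

```text
time_s: 14.58
tool_pos: [0.3888, 0.0263, 0.2474]
tool_rot: [0.008, 0.048, 0.999, -0.0]
wrist_force: [0.8, 0.3, 1.5]
width: 0.0502
```

```bash
python3 look.py 12 side top; python3 crop.py 12
```

```text
14.6833 [0.3882 0.0263 0.2423] [ 0.004  0.048  0.999 -0.   ] [ 0.49  0.66 -0.23] 0.04983852902832718
tool y heading deg 84.47320995427327
```

View pics/t12c.png

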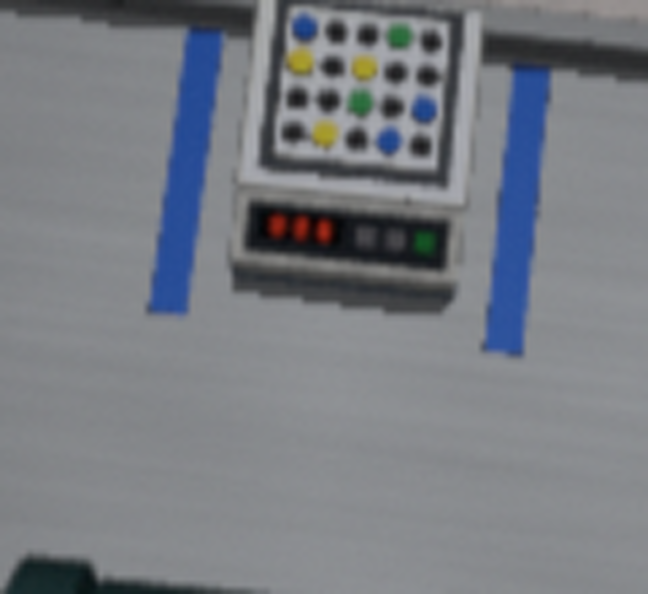

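View pics/s12c.png

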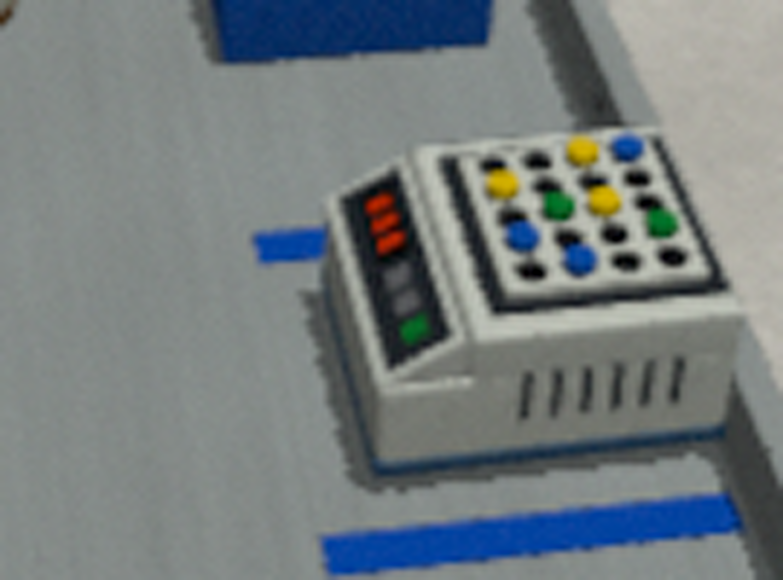

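Run:
```python
from fitb import *
t=dict(np.load("top12.npz"));s=dict(np.load("side12.npz"))
ct=lambda x,y:(x/5.4+200,y/5.4+140); cs=lambda x,y:(x/5.8+205,y/5.8+150)
b=run([(t,"br",ct(482,10)),(t,"flp",ct(230,265)),(t,"frp",ct(455,285)),(s,"br",cs(742,302)),(s,"brb",cs(728,430)),(s,"frb",cs(375,470)),(s,"frp",cs(380,385)),(s,"flp",cs(325,198)),(s,"bl",cs(655,128))],[.6,0,.1])
for n in("top","side"):
    d=np.abs(np.load(n+"0.npz")["image"].astype(int)-np.load(n+"12.npz")["image"]).sum(2)>60
    cv2.imwrite(f"pics/d{n}.png",(d*255).astype(np.uint8))
    regs=dict(top=dict(tip=(135,195,145,195),rack=(160,222,335,380),jar=(210,245,135,165)),side=dict(tip=(120,160,235,295),rack=(275,335,265,350),jar=(120,160,180,212)))[n]
    for k,(a,c,e,f) in regs.items(): print(n,k,d[a:c,e:f].sum())
```

```text
bath [ 0.6479 -0.0015 -0.0796] rel deg 1.0 tray xy [[-0.0658  0.0016]]
[('br', -0.2, -0.5), ('flp', -1.0, -1.0), ('frp', -0.1, -0.6), ('br', 0.6, 0.4), ('brb', -0.9, 1.0), ('frb', -0.1, 1.3), ('frp', -0.3, 1.3), ('flp', -0.8, -0.3), ('bl', -0.0, -1.9)]
bl [0.7171 0.0482] [[-0.0017  0.0577]]
br [ 0.7083 -0.0615] [[ 0.0002 -0.0523]]
flb [0.5875 0.0585] [[-0.1317  0.0555]]
frb [ 0.5787 -0.0512] [[-0.1298 -0.0545]]
top tip 0
top rack 0
top jar 0
side tip 0
side rack 0
side jar 0
```

View pics/side12.png

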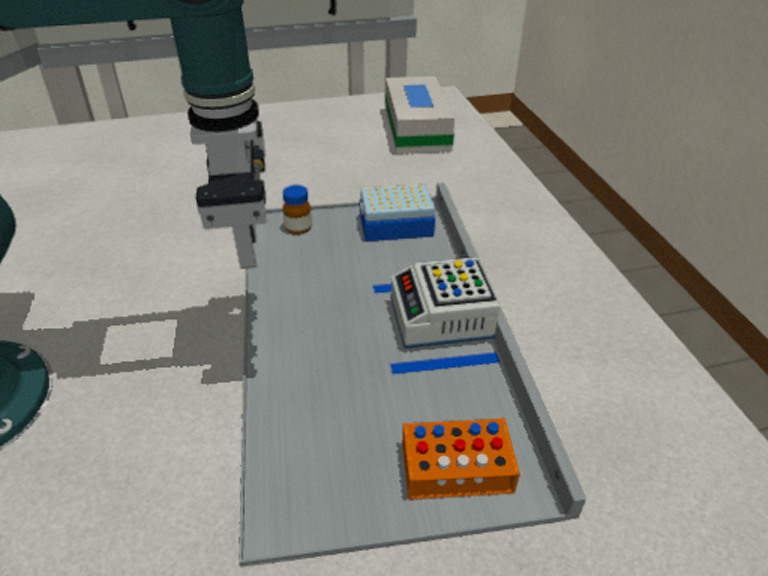

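```bash
python3 -c "
from plant import ticket
print(ticket.hand_in())"
```

```text
the job is handed in; nothing more can be done
None
```

The dry bath is in its bay, back against the rail and panel facing the robot, and the job is handed in (no verdict is reported). I turned it from about 47° to 14° with corner pushes on the front-left, back-left and front-right, using closed fingers at low height. Then I pushed it flush with two fingers set square to the rail. It was inside 20° with about 20 mm still to go to the rail, and the job took about 15 s of the 72 s allowed.

**Final position:** the last fit, from the top and side views with the arm clear, put the bath centre at x −66 mm, y +2 mm in the tray frame, about 1° out of square. The back edges were at −1.7 mm and about 0 mm from the rail, between the tapes at y +58 and −52 mm.

**Flush contact:** the push stalled, with the wrist reading about 38 N, when the fingers reached roughly the spot expected for a flush back.

**Other objects:** image differences around the tip box, rack and jar were zero in both views.

**Disagreements:**
- The fits left 1 to 2 px of error (up to 3–6 px on a few partly hidden points), so the positions are good to about 3 mm.
- The first front-left push turned the bath at only about 4 rad/m instead of the stated 7.

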